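# Pack colour-coded cryo vials and snap the freezer case shut

### The arm

A 6-joint arm with a two-finger parallel gripper is mounted at the origin on a cart in front of the work surface, level with it; the furniture and walls round the work are solid. World frame = base frame: x ahead of the robot, y to its left, z up, the work surface at z = 0. Lengths are in m, angles in rad, forces in N, time in s.
With the tool pointing down it reaches from about 0.325 to 0.9 m from the base axis. Payload 3.5 kg.
Tool frame: the origin (TCP) lies between the finger pads; the fingertips stand 17 mm ahead of it and the grasp point (between the pads) lies 2 mm behind it (robot.tip_reach is the distance from the TCP to the fingertips, in m); z points along the fingers, y is the line along which they close (so a half turn about z gives the same grasp; the last joint's range is limited). The gripper opens to 85 mm and grips with 20 to 120 N. Pads are 22 mm wide; open, the fingers measure 114 mm over their backs; the gripper's body (76 mm by 85 mm) begins 54 mm behind the grasp point. The pads swing forward as they close: fully open they stand 13 mm farther back than shut.
Start: joints at [1.2, 0.276, -0.026, 1.268, 0, 1.467], TCP at [0.165, 0.603, 0.248] pointing down, gripper open.
Joint ranges: [-3.12, 3.12], [-0.85, 1.88], [-1.08, 1.24], [-1.95, 2.15], [-1.57, 1.53], [-3.14, 3.14]. Speed limits (rad/s): [2.57, 2.57, 3.14, 3.14, 3.14, 3.14].

### API

Orientations are given as a rotation vector (axis times angle).
In Python, from plant import sensors, read_camera, robot gives the robot as it stands. The module is installed in compiled form; this text tells all that it offers.
- The arm moves only by the tool play_rows, never from a script. Its argument "plan" is a list of rows, each an object of numbers: "tx", "ty", "tz": the shift along the tool's x, y, z as a fraction of full scale; "ax", "ay", "az": the turn, a rotation vector about the tool's x, y, z as a fraction of full scale. In form: [{"tx": .., "ty": .., "tz": .., "ax": .., "ay": .., "az": ..}, ...]. A call has 1 to 12 rows; each row shifts and turns the commanded pose from where the row before left it, along the tool's axes as they then stand; what a row does not reach is not made up. Full scale, the value 1, is 30 mm for a shift and 0.08 rad for a turn. A row lasts 1/10 s, in which the tool goes at most 50 mm and 8.59 degrees, less where a joint would pass 70% of its speed; a pose out of reach is approached as far as the arm can. A call with a number of a shift or a turn outside -1 to 1 is refused whole. A call with a gripper value outside its range is refused whole. "hand" is the opening, from 0 (shut) to 1 (fully open), set as the call begins (left out, the last holds). The fingers move at their own pace and stop on an object; "newtons" is the grip in N (left out, the last holds). Time passes only in rows, so rows that do not move let the fingers close. It gives the time, the measured TCP pose, the force, the opening and the grip force at its end, in the units of the state.
- sensors.state(): the state, without advancing time (a new reading comes with each control period).
- read_camera(name): name is "scene" or "side" or "wrist"; returns a dict with "img" (400x640x3 uint8, red, green, blue), "intrinsics" (3x3 intrinsics, pixels), "k1" (the pictures are not rectified: a ray, as slopes to the right and down, at radius r is drawn at 1 + k1 r^2 times it, then the intrinsics apply), "eye" and "attitude" of the camera in the world. Camera axes: x right, y down, z forward; pixel columns grow to the right and rows downward; lengths in m; the calibration is good to about 2 mm. A picture is of the moment at which its call begins. There is no depth.
- robot.sign_off(): hands the job in; it is judged then, once.
The state is a dict: "clock": time; "joint_positions": joint angles; "qd": joint speeds; "tau": joint torques, N m; "tcp_pos": TCP position; "tcp_rot": TCP orientation; "wrist_force": force on the tool from outside, world axes, zero at the start; "wrist_torque": the same for the moment, N m; "gripper_width": finger opening in m; "finger_force": force on a finger pad.
Only numpy, scipy, OpenCV 4.12 (cv2) and the standard library are available. Lean on these libraries where they do the work, as an engineer would, in place of code of your own. Each camera call takes 0.05 s, during which the arm holds its last target. There are 200 camera calls.

### The job

Pack the three small screw-cap vials for the freezer: stand each one upright in the pocket of the storage case that has the colour of its cap (yellow, white, blue). Then put the green lid on the case and press it down until it snaps fully home under both end clips. Leave the black bottle-shaped vial standing where it is.

Things in the scene. Friction and masses are not known exactly. Their poses are not given: they have to be found in the camera images.
- vial_yellow: small clear screw-cap cryogenic vial with a yellow cap, 46 mm tall, standing upright on the mat, 14 g. Body 12.4 mm in diameter up to 34 mm, cap 14.8 mm in diameter from 34 to 46 mm (grip it there). Origin: centre of its underside; z up along the vial.
- vial_white: small clear screw-cap cryogenic vial with a white cap, 46 mm tall, standing upright on the mat, 14 g. Body 12.4 mm in diameter up to 34 mm, cap 14.8 mm in diameter from 34 to 46 mm (grip it there). Origin: centre of its underside; z up along the vial.
- vial_blue: small clear screw-cap cryogenic vial with a blue cap, 46 mm tall, standing upright on the mat, 14 g. Body 12.4 mm in diameter up to 34 mm, cap 14.8 mm in diameter from 34 to 46 mm (grip it there). Origin: centre of its underside; z up along the vial.
- pocket_yellow: yellow square pocket, one of three fixed in a row inside the case at 40 mm pitch, in any order: 38 x 38 mm outside, 24 mm tall, floor 4 mm thick, opening 30 x 30 mm. Origin: centre of its underside, 3 mm above the case's underside; z up, x along the case's length. A vial stands on its floor, cap above the case's rim.
- pocket_white: white square pocket, one of three fixed in a row inside the case at 40 mm pitch, in any order: 38 x 38 mm outside, 24 mm tall, floor 4 mm thick, opening 30 x 30 mm. Origin: centre of its underside, 3 mm above the case's underside; z up, x along the case's length. A vial stands on its floor, cap above the case's rim.
- pocket_blue: blue square pocket, one of three fixed in a row inside the case at 40 mm pitch, in any order: 38 x 38 mm outside, 24 mm tall, floor 4 mm thick, opening 30 x 30 mm. Origin: centre of its underside, 3 mm above the case's underside; z up, x along the case's length. A vial stands on its floor, cap above the case's rim.
- case: grey case base, fixed on the 3 mm mat: 138 x 58 mm, shoulder 16 mm high; inside it a 128 x 48 mm collar, 30 mm high, top 6 mm sloped in 4 mm a side to guide the lid; lid skirt goes over it down to the shoulder. At each short end a green spring clip 39 mm high, 68 to 80 mm from centre; hooks snap over the lid lips at about 8 N. Origin: underside centre; x along its length, y across, z up.
- lid: green hollow lid, open side down, 90 g: 136 x 56 mm, 44 mm tall, walls 2.5, 4 mm lips at the short ends. Grip across the 56 mm. Fits the collar with 1.5 mm a side, either way round; unsnapped its lower edge stops about 27 mm above the case underside, home at 16. Press on the white mark amid its top. Origin: centre of lower edge plane; x along its length, y across, z up.
- dark_vial: black vial with a narrow neck, 29 mm in diameter, 53 mm tall, standing loose among the small vials; not to be packed or moved. Origin: centre of its underside; z up.
Mind the look-alikes: they are no part of the job. What is shaped like the case but red is not meant.

How it is judged:
On the way, in this order (a step that is already met when the one before it is completed fails the run):
1. all three vials stand released in the pockets of their cap colours (horizontal distance between vial_yellow and pocket_yellow below 0.014 m and z of vial_yellow in the frame of pocket_yellow below 0.01 m and angle between each of vial_yellow, vial_white, vial_blue's own z axis and vertical below 0.2 rad and contact force between the fingers and vial_yellow below 0.1 N and horizontal distance between vial_white and pocket_white below 0.014 m and z of vial_white in the frame of pocket_white below 0.01 m and contact force between the fingers and vial_white below 0.1 N and horizontal distance between vial_blue and pocket_blue below 0.014 m and z of vial_blue in the frame of pocket_blue below 0.01 m and contact force between the fingers and vial_blue below 0.1 N), for 0.2 s.
2. the lid is snapped fully home on the case (z of lid in the frame of case below 0.0185 m and horizontal distance between lid and case below 0.006 m and angle between lid's own z axis and vertical below 0.06 rad and contact force between the fingers and lid below 0.1 N), for 0.2 s.
At the end, for the whole second after the job is handed in: Each vial upright (0.2 rad) on the floor of the pocket of its cap colour (14 mm); lid snapped home (lower edge at most 18.5 mm above the case's underside, centred to 6 mm, level to 0.06 rad); all released and at rest; black vial within 30 mm of its start (all of step 1 and all of step 2 and linear speed of each of vial_yellow, vial_white, vial_blue, lid below 0.02 m/s and distance of dark_vial from where it was at the start of the episode below 0.03 m and angle between dark_vial's own z axis and vertical below 0.3 rad); the robot touches nothing.
It fails at once if the black vial is knocked over or moved more than 30 mm (distance of dark_vial from where it was at the start of the episode above 0.03 m or angle between dark_vial's own z axis and vertical above 0.3 rad).
It also fails if it takes over 93 s, if anything falls off the work surface, if the arm or the gripper's body presses on something with over 40 N, if the wrist force passes 120 N, or if a joint passes its speed limit or range.

## Working session

There is one attempt and no reset: what is moved stays moved. The work goes in short steps, Python scripts to look and compute and a tool call to move; the robot and the scene stay as the last step left them, time stands still between calls to the robot, and variables do not carry over. Pictures are saved under pics/ and viewed, at most 14 in all, crops included, and the job is handed in when it is done.

Besides the shell and the picture viewer there is one more tool, called after "Emit:" in YAML: its name, and indented under it one key for each argument. play_rows: Moves the arm, as the interface text tells. Its arguments: {"type":"object","properties":{"plan":{"type":"array"},"hand":{"type":"number"},"newtons":{"type":"number"}},"required":["plan"]}

```bash
mkdir -p pics; cat > h.py <<'E'
import numpy as np, cv2
from plant import sensors, read_camera, robot
from scipy.spatial.transform import Rotation as R
def snap(n,f):
    c=read_camera(n); cv2.imwrite(f,c["img"][:,:,::-1]); 
    import pickle; pickle.dump(c,open(f+'.pkl','wb')); return c
def load(f):
    import pickle; return pickle.load(open(f+'.pkl','rb'))
def rot(c):
    a=np.array(c["attitude"]); return a if a.shape==(3,3) else R.from_rotvec(a).as_matrix() if a.size==3 else R.from_quat(a).as_matrix()
def pix2(c,u,v,z):
    K=np.array(c["intrinsics"]); d=np.array([c["k1"],0,0,0],float)
    p=cv2.undistortPoints(np.array([[[u,v]]],float),K,d)[0,0]
    r=rot(c)@np.array([p[0],p[1],1]); e=np.array(c["eye"]); return e+r*(z-e[2])/r[2]
def proj(c,P):
    K=np.array(c["intrinsics"]); d=np.array([c["k1"],0,0,0],float)
    q=rot(c).T@(np.array(P)-c["eye"]); return cv2.projectPoints(q.reshape(1,1,3),np.zeros(3),np.zeros(3),K,d)[0].ravel()
E
python3 - <<'E'
from h import *
for n in("scene","side","wrist"):
    c=snap(n,f"pics/{n}0.png"); print(n,c["eye"],c["attitude"],c["k1"],c["intrinsics"])
print(sensors.state(), robot.tip_reach)
E
```

```text
scene [-0.11488771 -1.01309319  1.00669278] [-2.14405756  0.50685195 -0.29300154] -0.023849586373200653 [[468.79422701   0.         319.96126752]
 [  0.         468.79422701 194.26048371]
 [  0.           0.           1.        ]]
side [ 0.17313744 -0.84314633  0.77635852] [-2.12964465  0.40208755 -0.18596963] -0.030542204824897147 [[405.91980821   0.         313.46000471]
 [  0.         405.91980821 198.53399786]
 [  0.           0.           1.        ]]
wrist [0.09418917 0.6218591  0.37278309] [2.30105567 1.75636177 0.25857488] -0.032553531988565386 [[353.01560377   0.         315.37074356]
 [  0.         353.01560377 197.98372358]
 [  0.           0.           1.        ]]
{'clock': 0.15, 'joint_positions': array([ 1.19961024e+00,  2.77026436e-01, -2.75297517e-02,  1.26798769e+00,
       -4.89938738e-06,  1.46741335e+00]), 'qd': array([-9.15575036e-05, -8.96928489e-04,  3.59074016e-03,  2.93862353e-04,
       -7.93904640e-05, -1.94461385e-04]), 'tau': array([ 9.13594267e-04, -4.46057618e+01,  2.95638353e+01,  1.05032747e-02,
       -5.67012694e-05, -7.87248666e-07]), 'tcp_pos': array([0.16518039, 0.60219809, 0.24739123]), 'tcp_rot': array([-4.19353855e-01, -3.11306740e+00,  2.66959231e-03]), 'wrist_force': array([-0.02085167,  0.11829104,  0.13379968]), 'wrist_torque': array([-0.03874215, -0.04349661,  0.002852  ]), 'finger_force': 0.0, 'gripper_width': 0.0853216302992703} 0.017
```

View pics/scene0.png

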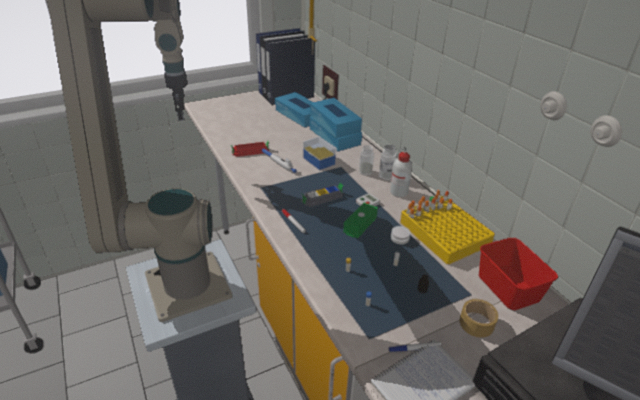

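View pics/side0.png

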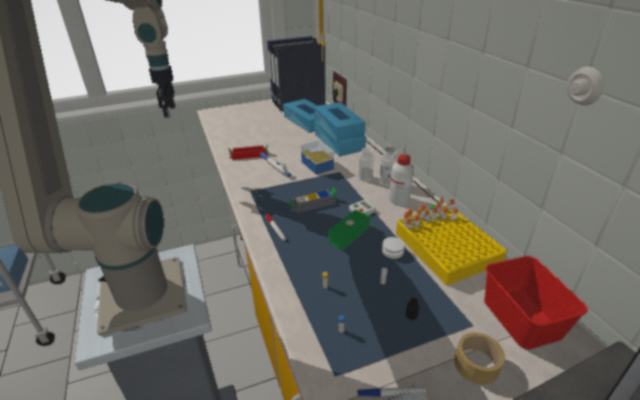

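The scene view shows the case near (323,194), the lid near (361,220), yellow cap (348,261), white (396,255), blue (368,296) and the black vial (423,284). The side view shows the same things. I'll enlarge both.

```bash
python3 - <<'E'
from h import *
a=cv2.imread("pics/scene0.png")[170:320,290:450]; b=cv2.imread("pics/side0.png")[180:342,265:430]
cv2.imwrite("pics/sc.png",cv2.resize(a,None,fx=5,fy=4,interpolation=cv2.INTER_CUBIC)[:600])
cv2.imwrite("pics/sd.png",cv2.resize(b,None,fx=4,fy=3.7,interpolation=cv2.INTER_CUBIC)[:600])
E
```

```text
(no output)
```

View pics/sc.png

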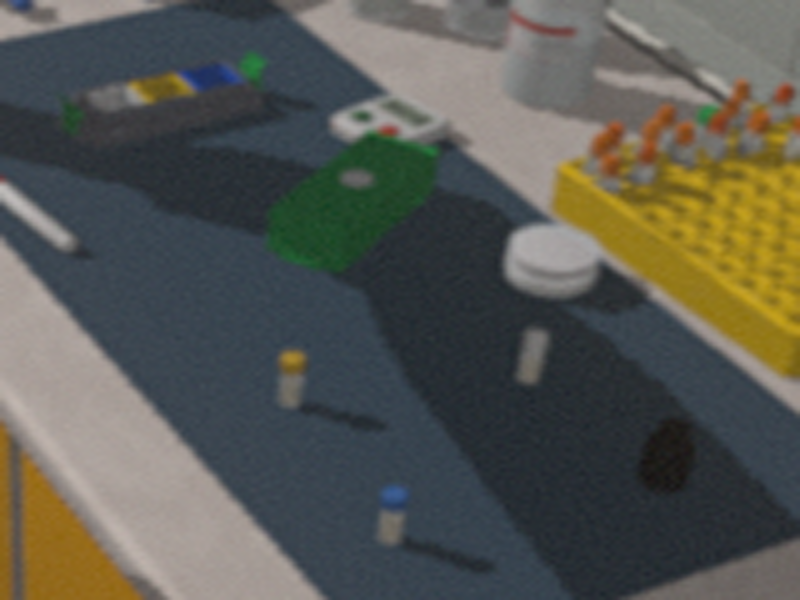

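View pics/sd.png

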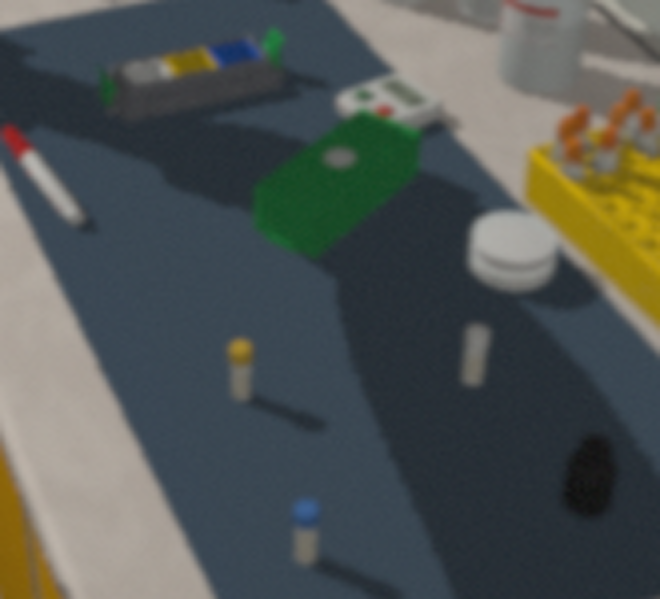

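The crops are clear. In sc, the yellow cap is at (292,362), blue (394,497), white top (536,337), and the lid mark (356,178). In sd, yellow is at (240,351), blue (306,512), white (477,333), and the lid mark (339,158). The case's pockets run white, yellow, blue from left to right.

```bash
python3 - <<'E'
from h import *
A=load("pics/scene0.png");B=load("pics/side0.png")
sc=lambda p:(290+(p[0]+.5)/5-.5,170+(p[1]+.5)/4-.5); sd=lambda p:(265+(p[0]+.5)/4-.5,180+(p[1]+.5)/3.7-.5)
T={"yel":((292,362),(240,351),.043),"blu":((394,497),(306,512),.043),"whi":((535,340),(476,337),.043),
"lidmark":((356,178),(339,158),.047),"dark":((667,455),(590,477),.03),
"pW":((112,97),(147,71),.027),"pY":((160,88),(190,63),.027),"pB":((211,78),(236,53),.027),
"clipL":((70,103),(109,75),.042),"clipR":((254,58),(275,35),.042),"pot":((553,245),(514,228),.03)}
for k,(a,b,z) in T.items():
    P=pix2(A,*sc(a),z);Q=pix2(B,*sd(b),z)
    # triangulated
    ea,eb=np.array(A["eye"]),np.array(B["eye"]); da=P-ea;db=Q-eb
    s=np.linalg.lstsq(np.c_[da,-db],eb-ea,rcond=None)[0]; M=(ea+s[0]*da+eb+s[1]*db)/2
    print(k,P.round(4),Q.round(4),"tri",M.round(3))
# lid corners on top
for n,c,f,ps in(("A",A,sc,[(268,238),(340,270),(437,152),(377,133)]),("B",B,sd,[(256,185),(258,222),(310,257),(418,180),(420,132),(362,112)])):
    for p in ps: print(n,p,pix2(c,*f(p),.047)[:2].round(4),pix2(c,*f(p),.003)[:2].round(4))
E
```

```text
yel [ 0.4476 -0.1527  0.043 ] [ 0.4499 -0.1493  0.043 ] tri [ 0.451 -0.147  0.039]
blu [ 0.4309 -0.2934  0.043 ] [ 0.4326 -0.2912  0.043 ] tri [ 0.434 -0.288  0.038]
whi [ 0.5923 -0.1964  0.043 ] [ 0.5947 -0.1933  0.043 ] tri [ 0.597 -0.19   0.038]
lidmark [0.5956 0.0178 0.047 ] [0.5977 0.0205 0.047 ] tri [0.598 0.021 0.045]
dark [ 0.6006 -0.3189  0.03  ] [ 0.6027 -0.3181  0.03  ] tri [ 0.61  -0.31   0.018]
pW [0.5131 0.2181 0.027 ] [0.5168 0.2213 0.027 ] tri [0.519 0.229 0.02 ]
pY [0.551  0.2158 0.027 ] [0.5543 0.2198 0.027 ] tri [0.555 0.223 0.023]
pB [0.5922 0.2139 0.027 ] [0.5959 0.2203 0.027 ] tri [0.593 0.215 0.029]
clipL [0.4725 0.2038 0.042 ] [0.4794 0.2059 0.042 ] tri [0.487 0.232 0.021]
clipR [0.6254 0.2099 0.042 ] [0.6289 0.2142 0.042 ] tri [0.629 0.215 0.04 ]
pot [ 0.6782 -0.0964  0.03  ] [ 0.6849 -0.087   0.03  ] tri [ 0.683 -0.09   0.028]
A (268, 238) [ 0.5035 -0.025 ] [0.5318 0.0203]
A (340, 270) [ 0.5249 -0.079 ] [ 0.5542 -0.0362]
A (437, 152) [0.6647 0.0248] [0.7005 0.0724]
A (377, 133) [0.642 0.066] [0.6767 0.1154]
B (256, 185) [0.5276 0.0117] [0.549  0.0632]
B (258, 222) [ 0.5116 -0.0306] [0.5321 0.0185]
B (310, 257) [ 0.5289 -0.0809] [ 0.5504 -0.035 ]
B (418, 180) [ 0.6386 -0.027 ] [0.6666 0.0222]
B (420, 132) [0.6691 0.0291] [0.6991 0.0818]
B (362, 112) [0.6409 0.0713] [0.6691 0.1265]
```

View pics/wrist0.png

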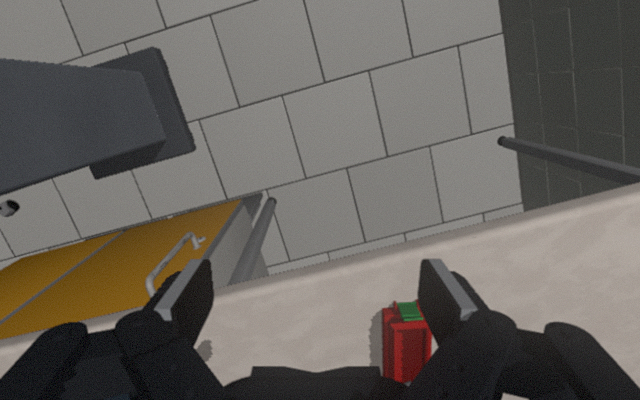

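The wrist camera sits about 70 mm along tool +x. The measurements agree to about 5 mm and the heights are plausible. I'll start by turning the tool square to the world and moving over the lid and case to refine with the wrist camera.

Emit:
play_rows:
  plan:
    - {"az":-1}
    - {"az":-1}
    - {"az":-1}
    - {"az":-0.34}
    - {"tx":-1,"ty":-1}
    - {"tx":-1,"ty":-1}
    - {"tx":-1,"ty":-1}
    - {"tx":-1,"ty":-1}
    - {"tx":-1,"ty":-1}
    - {"tx":-1,"ty":-1}
    - {"tx":-1,"ty":-1}
    - {"tx":-1,"ty":-1}
  hand: 0.5

```text
validation failed for argument at $.pl...
```

Emit:
play_rows:
  plan:
    - {"tx":-0.5,"ty":-1}
    - {"tx":-0.5,"ty":-1}
    - {"tx":-0.5,"ty":-1}
    - {"tx":-0.5,"ty":-1}
    - {"tx":-0.5,"ty":-1}
    - {"tx":-0.5,"ty":-1}
    - {"ty":-1}
    - {"ty":-1}
    - {}
    - {}

```text
validation failed for argument at $.pl...
```

```bash
python3 - <<'E'
from h import *
c=snap("wrist","pics/w1.png"); print(c["eye"],rot(c).round(3))
s=sensors.state();print(s["tcp_pos"],s["tcp_rot"],s["joint_positions"],s["gripper_width"],s["clock"])
E
```

```text
[0.09421182 0.62191699 0.37292465] [[ 0.264  0.923  0.28 ]
 [ 0.965 -0.252 -0.078]
 [-0.002  0.291 -0.957]]
[0.16521728 0.60228255 0.24756168] [-4.19397886e-01 -3.11315461e+00  2.19653576e-03] [ 1.19961240e+00  2.76896179e-01 -2.73397468e-02  1.26799355e+00
 -2.34288702e-05  1.46743589e+00] 0.08544028380568183 0.2
```

View pics/w1.png

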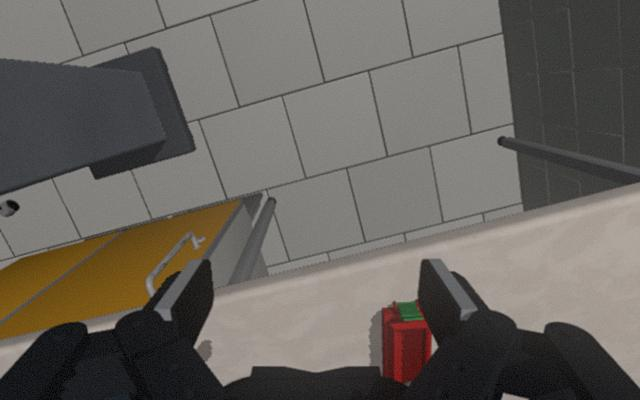

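The moves were refused, and I think each row needs all six keys. The picture is unchanged.

Emit:
play_rows:
  plan:
    - {"tx":0,"ty":0,"tz":0,"ax":0,"ay":0,"az":-1}
    - {"tx":0,"ty":0,"tz":0,"ax":0,"ay":0,"az":-1}
    - {"tx":0,"ty":0,"tz":0,"ax":0,"ay":0,"az":-1}
    - {"tx":0,"ty":0,"tz":0,"ax":0,"ay":0,"az":-0.34}
    - {"tx":-1,"ty":-1,"tz":0,"ax":0,"ay":0,"az":0}
    - {"tx":-1,"ty":-1,"tz":0,"ax":0,"ay":0,"az":0}
    - {"tx":-1,"ty":-1,"tz":0,"ax":0,"ay":0,"az":0}
    - {"tx":-1,"ty":-1,"tz":0,"ax":0,"ay":0,"az":0}
    - {"tx":-1,"ty":-1,"tz":0,"ax":0,"ay":0,"az":0}
    - {"tx":-1,"ty":-1,"tz":0,"ax":0,"ay":0,"az":0}
    - {"tx":-1,"ty":-1,"tz":0,"ax":0,"ay":0,"az":0}
    - {"tx":-1,"ty":-1,"tz":0,"ax":0,"ay":0,"az":0}
  hand: 0.5

```text
clock: 1.4
tcp_pos: [0.4062, 0.3612, 0.2484]
tcp_rot: [0.002, 3.141, 0.0]
wrist_force: [0.3, 0.1, -0.0]
gripper_width: 0.0429
finger_force: 0.0
```

Emit:
play_rows:
  plan:
    - {"tx":-0.4,"ty":-1,"tz":0,"ax":0,"ay":0,"az":0}
    - {"tx":-0.4,"ty":-1,"tz":0,"ax":0,"ay":0,"az":0}
    - {"tx":-0.4,"ty":-1,"tz":0,"ax":0,"ay":0,"az":0}
    - {"tx":-0.4,"ty":-1,"tz":0,"ax":0,"ay":0,"az":0}
    - {"tx":-0.4,"ty":-1,"tz":0,"ax":0,"ay":0,"az":0}
    - {"tx":-0.4,"ty":-1,"tz":0,"ax":0,"ay":0,"az":0}
    - {"tx":-0.4,"ty":-1,"tz":0,"ax":0,"ay":0,"az":0}
    - {"tx":0,"ty":-1,"tz":0,"ax":0,"ay":0,"az":0}
    - {"tx":0,"ty":-0.5,"tz":0,"ax":0,"ay":0,"az":0}
    - {"tx":0,"ty":0,"tz":0,"ax":0,"ay":0,"az":0}

```text
clock: 2.4
tcp_pos: [0.4889, 0.1062, 0.2482]
tcp_rot: [-0.006, -3.141, -0.0]
wrist_force: [0.5, 0.2, 0.5]
gripper_width: 0.0427
finger_force: 0.0
```

```bash
python3 - <<'E'
from h import *
c=snap("wrist","pics/w1.png"); print(c["eye"],rot(c).round(3))
s=sensors.state();print(s["tcp_pos"],s["tcp_rot"],s["joint_positions"],s["gripper_width"],s["clock"])
E
```

```text
[0.41528778 0.10644258 0.37377705] [[ 0.003  0.957  0.291]
 [ 1.    -0.003 -0.001]
 [ 0.     0.291 -0.957]]
[0.48892436 0.10727558 0.24829751] [-3.88852912e-03 -3.14144670e+00 -1.11280088e-03] [ 8.63757095e-02  5.54492562e-02 -2.89944186e-01  1.22548369e+00
  7.18289435e-04  8.88513087e-02] 0.042256547820749404 2.45
```

View pics/w1.png

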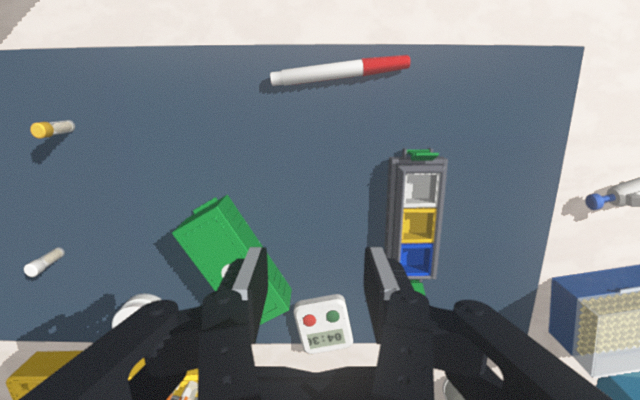

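The wrist picture shows the yellow vial top at (40,130), white at (34,269), lid top corners at (173,234), (231,198), (291,291) and (262,322), and the white, yellow and blue pockets at (421,188), (419,225) and (416,260).

```bash
python3 - <<'E'
from h import *
c=load("pics/w1.png")
for n,u,v,z in [("yel top",39,130,.049),("yel base",71,127,.003),("whi top",33,270,.049),("whi base",61,252,.003),
("l1",173,234,.047),("l2",231,198,.047),("l3",291,291,.047),("l4",262,322,.047),("mark",229,270,.047),
("W tl",402,173,.03),("W tr",438,172,.03),("W br",438,205,.03),("W bl",402,208,.03),("B tl",401,245,.03),("B tr",432,244,.03),("Y tl",401,209,.03),("Y tr",437,208,.03),
("clip top",421,152,.042),("clip bot",418,286,.042)]:
    print(n,pix2(c,u,v,z)[:2].round(4))
a=cv2.resize(c["img"][140:340,160:460,::-1],None,fx=2.66,fy=2.66,interpolation=cv2.INTER_CUBIC);cv2.imwrite("pics/w1c.png",a)
E
```

```text
yel top [ 0.4472 -0.15  ]
yel base [ 0.449  -0.1507]
whi top [ 0.592  -0.1909]
whi base [ 0.5932 -0.1926]
l1 [ 0.5518 -0.0369]
l2 [0.5143 0.0244]
l3 [0.6169 0.0801]
l4 [0.6554 0.0476]
mark [0.5921 0.0165]
W tl [0.4939 0.1927]
W tr [0.4929 0.2288]
W br [0.5276 0.2322]
W bl [0.5307 0.1952]
B tl [0.5722 0.197 ]
B tr [0.5713 0.2301]
Y tl [0.5318 0.1943]
Y tr [0.5309 0.2315]
clip top [0.4708 0.2064]
clip bot [0.6146 0.2155]
```

View pics/w1c.png

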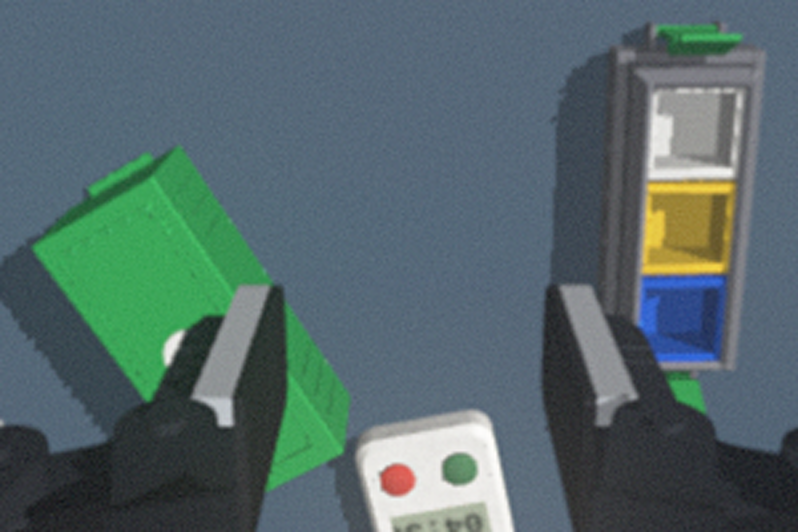

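The lid and case are clear here: the top-face lid edge runs (158,178) to (340,450) in the crop, with the pockets at about x = 0.512, 0.551 and 0.590 and y ≈ 0.212. Now to the yellow vial.

Emit:
play_rows:
  plan:
    - {"tx":0.152,"ty":-0.954,"tz":0.2,"ax":0,"ay":0,"az":0}
    - {"tx":0.152,"ty":-0.954,"tz":0.2,"ax":0,"ay":0,"az":0}
    - {"tx":0.152,"ty":-0.954,"tz":0.2,"ax":0,"ay":0,"az":0}
    - {"tx":0.152,"ty":-0.954,"tz":0.2,"ax":0,"ay":0,"az":0}
    - {"tx":0.152,"ty":-0.954,"tz":0.2,"ax":0,"ay":0,"az":0}
    - {"tx":0.152,"ty":-0.954,"tz":0.2,"ax":0,"ay":0,"az":0}
    - {"tx":0.152,"ty":-0.954,"tz":0.4,"ax":0,"ay":0,"az":0}
    - {"tx":0.152,"ty":-0.954,"tz":0.4,"ax":0,"ay":0,"az":0}
    - {"tx":0.152,"ty":-0.954,"tz":1,"ax":0,"ay":0,"az":0}
    - {"tx":0,"ty":0,"tz":1,"ax":0,"ay":0,"az":0}
    - {"tx":0,"ty":0,"tz":0,"ax":0,"ay":0,"az":0}
    - {"tx":0,"ty":0,"tz":0,"ax":0,"ay":0,"az":0}
  newtons: 25

```text
clock: 3.65
tcp_pos: [0.4478, -0.1488, 0.1282]
tcp_rot: [0.001, -3.14, -0.002]
wrist_force: [0.1, -0.6, 0.5]
gripper_width: 0.0426
finger_force: 0.0
```

```bash
python3 - <<'E'
from h import *
c=snap("wrist","pics/w2.png"); s=sensors.state();print(s["tcp_pos"],s["tcp_rot"])
im=c["img"].copy()
for p in [(.448,-.1505,.049),(.593,-.192,.049),(.432,-.292,.049)]: 
    u=proj(c,p);print(u)
    if 0<u[0]<640 and 0<u[1]<400: cv2.drawMarker(im,tuple(int(x) for x in u.round()),(255,0,255),0,8)
cv2.imwrite("pics/w2.png",im[:,:,::-1])
E
```

```text
[ 0.44877501 -0.14929485  0.12927246] [-1.59653068e-03  3.14060162e+00 -1.72594911e-04]
[312.52850964 216.27451439]
[256.93678651 399.75935626]
[ 81.03390543 191.14796843]
```

View pics/w2.png

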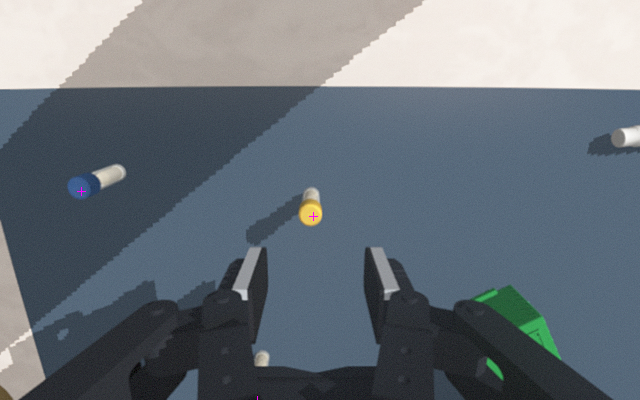

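The yellow cap is at (311,213), within 2 mm of the estimate. The blue cap is at (78,187). Next: descend, grip, lift.

Emit:
play_rows:
  plan:
    - {"tx":0.05,"ty":-0.05,"tz":0.9,"ax":0,"ay":0,"az":0}
    - {"tx":0,"ty":0,"tz":0.9,"ax":0,"ay":0,"az":0}
    - {"tx":0,"ty":0,"tz":0.6,"ax":0,"ay":0,"az":0}
    - {"tx":0,"ty":0,"tz":0.33,"ax":0,"ay":0,"az":0}
    - {"tx":0,"ty":0,"tz":0,"ax":0,"ay":0,"az":0}

```text
clock: 4.2
tcp_pos: [0.4468, -0.151, 0.0466]
tcp_rot: [0.001, -3.141, -0.0]
wrist_force: [-0.3, 0.6, -0.4]
gripper_width: 0.0427
finger_force: 0.0
```

Emit:
play_rows:
  plan:
    - {"tx":0,"ty":0,"tz":0,"ax":0,"ay":0,"az":0}
    - {"tx":0,"ty":0,"tz":0,"ax":0,"ay":0,"az":0}
    - {"tx":0,"ty":0,"tz":0,"ax":0,"ay":0,"az":0}
    - {"tx":0,"ty":0,"tz":0,"ax":0,"ay":0,"az":0}
    - {"tx":0,"ty":0,"tz":0,"ax":0,"ay":0,"az":0}
    - {"tx":0,"ty":0,"tz":0,"ax":0,"ay":0,"az":0}
  hand: 0
  newtons: 25

```text
clock: 4.8
tcp_pos: [0.4479, -0.1521, 0.0479]
tcp_rot: [0.001, 3.139, -0.001]
wrist_force: [-0.2, 0.6, 6.1]
gripper_width: 0.0135
finger_force: 24.6
```

Emit:
play_rows:
  plan:
    - {"tx":0,"ty":0,"tz":-0.6,"ax":0,"ay":0,"az":0}
    - {"tx":0,"ty":0,"tz":-1,"ax":0,"ay":0,"az":0}
    - {"tx":0,"ty":0,"tz":-1,"ax":0,"ay":0,"az":0}
    - {"tx":0,"ty":0.4,"tz":-0.6,"ax":0,"ay":0,"az":0}
    - {"tx":-0.3,"ty":0.9,"tz":0,"ax":0,"ay":0,"az":0}
    - {"tx":-0.3,"ty":0.9,"tz":0,"ax":0,"ay":0,"az":0}
    - {"tx":-0.3,"ty":0.9,"tz":0,"ax":0,"ay":0,"az":0}
    - {"tx":-0.3,"ty":0.9,"tz":0,"ax":0,"ay":0,"az":0}
    - {"tx":-0.3,"ty":0.9,"tz":0,"ax":0,"ay":0,"az":0}
    - {"tx":-0.3,"ty":0.9,"tz":0,"ax":0,"ay":0,"az":0}
    - {"tx":-0.3,"ty":0.9,"tz":0,"ax":0,"ay":0,"az":0}
    - {"tx":-0.3,"ty":0.9,"tz":0,"ax":0,"ay":0,"az":0}

```text
clock: 6.0
tcp_pos: [0.5187, 0.0775, 0.1425]
tcp_rot: [0.001, 3.141, -0.0]
wrist_force: [0.3, -0.2, 0.2]
gripper_width: 0.0136
finger_force: 24.5
```

Emit:
play_rows:
  plan:
    - {"tx":-0.3,"ty":0.9,"tz":0,"ax":0,"ay":0,"az":0}
    - {"tx":-0.3,"ty":0.9,"tz":0,"ax":0,"ay":0,"az":0}
    - {"tx":-0.3,"ty":0.9,"tz":0,"ax":0,"ay":0,"az":0}
    - {"tx":-0.2,"ty":0.9,"tz":0,"ax":0,"ay":0,"az":0}
    - {"tx":0,"ty":0.93,"tz":0,"ax":0,"ay":0,"az":0}
    - {"tx":0,"ty":0,"tz":0,"ax":0,"ay":0,"az":0}
    - {"tx":0,"ty":0,"tz":0,"ax":0,"ay":0,"az":0}

```text
clock: 6.7
tcp_pos: [0.5513, 0.2125, 0.1423]
tcp_rot: [0.001, -3.141, 0.001]
wrist_force: [-0.8, -0.2, -0.0]
gripper_width: 0.013
finger_force: 24.5
```

```bash
python3 - <<'E'
from h import *
c=snap("wrist","pics/w3.png"); s=sensors.state();print(s["tcp_pos"],s["tcp_rot"],s["gripper_width"],s["finger_force"])
im=c["img"].copy()
for p in [(.512,.212,.03),(.551,.2125,.03),(.59,.213,.03)]: 
    u=proj(c,p);print(u)
    if 0<u[0]<640 and 0<u[1]<400: cv2.drawMarker(im,tuple(int(x) for x in u.round()),(255,0,255),0,8)
cv2.imwrite("pics/w3.png",im[:,:,::-1])
E
```

```text
[0.55129607 0.21190655 0.14229344] [-7.60444476e-04 -3.14112506e+00  1.06318652e-03] 0.013016941213131922 24.514339864253998
[314.8290619  144.14759152]
[315.49897923 199.49547318]
[316.11040991 250.02396157]
```

View pics/w3.png

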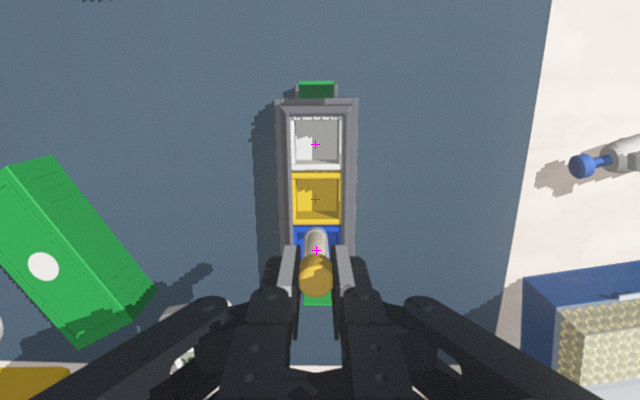

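Yellow is held upright and straight above. The pockets are centred at (316,143) and (316,198), matching the predicted marks. Lower and release.

Emit:
play_rows:
  plan:
    - {"tx":0,"ty":0,"tz":1,"ax":0,"ay":0,"az":0}
    - {"tx":0,"ty":0,"tz":1,"ax":0,"ay":0,"az":0}
    - {"tx":0,"ty":0,"tz":0.6,"ax":0,"ay":0,"az":0}
    - {"tx":0,"ty":0,"tz":0.31,"ax":0,"ay":0,"az":0}
    - {"tx":0,"ty":0,"tz":0,"ax":0,"ay":0,"az":0}
    - {"tx":0,"ty":0,"tz":0,"ax":0,"ay":0,"az":0}

```text
clock: 7.35
tcp_pos: [0.5521, 0.2117, 0.0556]
tcp_rot: [0.003, 3.141, 0.0]
wrist_force: [-0.3, 0.6, 0.1]
gripper_width: 0.0134
finger_force: 25.3
```

Emit:
play_rows:
  plan:
    - {"tx":0,"ty":0,"tz":0,"ax":0,"ay":0,"az":0}
    - {"tx":0,"ty":0,"tz":0,"ax":0,"ay":0,"az":0}
    - {"tx":0,"ty":0,"tz":0,"ax":0,"ay":0,"az":0}
    - {"tx":0,"ty":0,"tz":0,"ax":0,"ay":0,"az":0}
    - {"tx":0,"ty":0,"tz":-0.6,"ax":0,"ay":0,"az":0}
    - {"tx":0,"ty":0,"tz":-1,"ax":0,"ay":0,"az":0}
    - {"tx":0,"ty":0,"tz":-1,"ax":0,"ay":0,"az":0}
  hand: 0.5

```text
clock: 8.05
tcp_pos: [0.5508, 0.2122, 0.1333]
tcp_rot: [-0.001, -3.14, 0.001]
wrist_force: [1.4, 0.1, 0.4]
gripper_width: 0.043
finger_force: 0.0
```

Emit:
play_rows:
  plan:
    - {"tx":-0.1,"ty":-0.963,"tz":0,"ax":0,"ay":0,"az":0}
    - {"tx":-0.1,"ty":-0.963,"tz":0,"ax":0,"ay":0,"az":0}
    - {"tx":-0.1,"ty":-0.963,"tz":0,"ax":0,"ay":0,"az":0}
    - {"tx":-0.1,"ty":-0.963,"tz":0,"ax":0,"ay":0,"az":0}
    - {"tx":-0.1,"ty":-0.963,"tz":0,"ax":0,"ay":0,"az":0}
    - {"tx":-0.1,"ty":-0.963,"tz":0,"ax":0,"ay":0,"az":0}
    - {"tx":-0.1,"ty":-0.963,"tz":0,"ax":0,"ay":0,"az":0}
    - {"tx":-0.1,"ty":-0.963,"tz":0,"ax":0,"ay":0,"az":0}
    - {"tx":-0.1,"ty":-0.963,"tz":0,"ax":0,"ay":0,"az":0}
    - {"tx":-0.1,"ty":-0.963,"tz":0,"ax":0,"ay":0,"az":0}
    - {"tx":-0.1,"ty":-0.963,"tz":0,"ax":0,"ay":0,"az":0}
    - {"tx":-0.1,"ty":-0.963,"tz":0,"ax":0,"ay":0,"az":0}

```text
clock: 9.25
tcp_pos: [0.5874, -0.1355, 0.1332]
tcp_rot: [0.001, 3.141, -0.0]
wrist_force: [1.2, -0.5, -0.1]
gripper_width: 0.0427
finger_force: 0.0
```

Emit:
play_rows:
  plan:
    - {"tx":-0.1,"ty":-0.963,"tz":0,"ax":0,"ay":0,"az":0}
    - {"tx":-0.1,"ty":-0.963,"tz":0,"ax":0,"ay":0,"az":0}
    - {"tx":0,"ty":0,"tz":0,"ax":0,"ay":0,"az":0}
    - {"tx":0,"ty":0,"tz":0,"ax":0,"ay":0,"az":0}

```text
clock: 9.65
tcp_pos: [0.5932, -0.1925, 0.133]
tcp_rot: [-0.003, -3.141, -0.001]
wrist_force: [0.5, 1.1, -0.4]
gripper_width: 0.0427
finger_force: 0.0
```

```bash
python3 - <<'E'
from h import *
c=snap("wrist","pics/w4.png"); s=sensors.state();print(s["tcp_pos"],s["tcp_rot"],s["gripper_width"],s["finger_force"])
im=c["img"].astype(int); u=proj(c,(.592,-.192,.049)); print(u)
x0,y0=(u-40).astype(int); w=im[y0:y0+80,x0:x0+80]
m=((w.min(2)>130)&(w.max(2)-w.min(2)<50)).astype(np.uint8)
for st in cv2.connectedComponentsWithStats(m)[2][1:]: 
    if st[4]>20: print(st+np.array([x0,y0,0,0,0]))
E
```

```text
[ 0.59300799 -0.19168051  0.13289756] [-1.03259586e-03 -3.14089665e+00 -1.27241422e-03] 0.042704503615872885 0.0
[316.06016789 211.44488539]
[300 185  24  38 680]
```

Emit:
play_rows:
  plan:
    - {"tx":0.02,"ty":-0.08,"tz":1,"ax":0,"ay":0,"az":0}
    - {"tx":0,"ty":0,"tz":0.9,"ax":0,"ay":0,"az":0}
    - {"tx":0,"ty":0,"tz":0.6,"ax":0,"ay":0,"az":0}
    - {"tx":0,"ty":0,"tz":0.37,"ax":0,"ay":0,"az":0}
    - {"tx":0,"ty":0,"tz":0,"ax":0,"ay":0,"az":0}

```text
clock: 10.2
tcp_pos: [0.5912, -0.1929, 0.0452]
tcp_rot: [0.001, -3.138, -0.003]
wrist_force: [0.5, 0.4, 0.3]
gripper_width: 0.0426
finger_force: 0.0
```

Emit:
play_rows:
  plan:
    - {"tx":0,"ty":0,"tz":0,"ax":0,"ay":0,"az":0}
    - {"tx":0,"ty":0,"tz":0,"ax":0,"ay":0,"az":0}
    - {"tx":0,"ty":0,"tz":0,"ax":0,"ay":0,"az":0}
    - {"tx":0,"ty":0,"tz":0,"ax":0,"ay":0,"az":0}
    - {"tx":0,"ty":0,"tz":0,"ax":0,"ay":0,"az":0}
    - {"tx":0,"ty":0,"tz":-0.6,"ax":0,"ay":0,"az":0}
    - {"tx":0,"ty":0,"tz":-1,"ax":0,"ay":0,"az":0}
    - {"tx":0,"ty":0,"tz":-1,"ax":0,"ay":0,"az":0}
    - {"tx":0,"ty":0,"tz":-1,"ax":0,"ay":0,"az":0}
  hand: 0
  newtons: 25

```text
clock: 11.1
tcp_pos: [0.5922, -0.1945, 0.1556]
tcp_rot: [-0.001, -3.14, -0.0]
wrist_force: [0.0, 0.6, -0.5]
gripper_width: 0.0136
finger_force: 24.5
```

Emit:
play_rows:
  plan:
    - {"tx":0.19,"ty":0.97,"tz":0,"ax":0,"ay":0,"az":0}
    - {"tx":0.19,"ty":0.97,"tz":0,"ax":0,"ay":0,"az":0}
    - {"tx":0.19,"ty":0.97,"tz":0,"ax":0,"ay":0,"az":0}
    - {"tx":0.19,"ty":0.97,"tz":0,"ax":0,"ay":0,"az":0}
    - {"tx":0.19,"ty":0.97,"tz":0,"ax":0,"ay":0,"az":0}
    - {"tx":0.19,"ty":0.97,"tz":0,"ax":0,"ay":0,"az":0}
    - {"tx":0.19,"ty":0.97,"tz":0,"ax":0,"ay":0,"az":0}
    - {"tx":0.19,"ty":0.97,"tz":0,"ax":0,"ay":0,"az":0}
    - {"tx":0.19,"ty":0.97,"tz":0,"ax":0,"ay":0,"az":0}
    - {"tx":0.19,"ty":0.97,"tz":0,"ax":0,"ay":0,"az":0}
    - {"tx":0.19,"ty":0.97,"tz":0,"ax":0,"ay":0,"az":0}
    - {"tx":0.19,"ty":0.97,"tz":0,"ax":0,"ay":0,"az":0}

```text
clock: 12.3
tcp_pos: [0.5239, 0.1556, 0.1548]
tcp_rot: [-0.001, -3.141, 0.0]
wrist_force: [0.7, 0.6, -0.7]
gripper_width: 0.0134
finger_force: 24.5
```

Emit:
play_rows:
  plan:
    - {"tx":0.19,"ty":0.97,"tz":0,"ax":0,"ay":0,"az":0}
    - {"tx":0.19,"ty":0.97,"tz":0,"ax":0,"ay":0,"az":0}
    - {"tx":0,"ty":0,"tz":0,"ax":0,"ay":0,"az":0}
    - {"tx":0,"ty":0,"tz":0,"ax":0,"ay":0,"az":0}
    - {"tx":0,"ty":0,"tz":1,"ax":0,"ay":0,"az":0}
    - {"tx":0,"ty":0,"tz":0,"ax":0,"ay":0,"az":0}

```text
clock: 12.9
tcp_pos: [0.5105, 0.211, 0.1218]
tcp_rot: [-0.003, -3.135, 0.004]
wrist_force: [-0.8, -0.3, -0.9]
gripper_width: 0.0134
finger_force: 24.5
```

```bash
python3 - <<'E'
from h import *
c=snap("wrist","pics/w5.png"); s=sensors.state();print(s["tcp_pos"],s["tcp_rot"],s["gripper_width"],s["finger_force"])
E
```

```text
[0.51125438 0.21124807 0.12318941] [-3.12447993e-03 -3.13645572e+00  2.81696116e-03] 0.01352593967341639 24.502248466014862
```

View pics/w5.png

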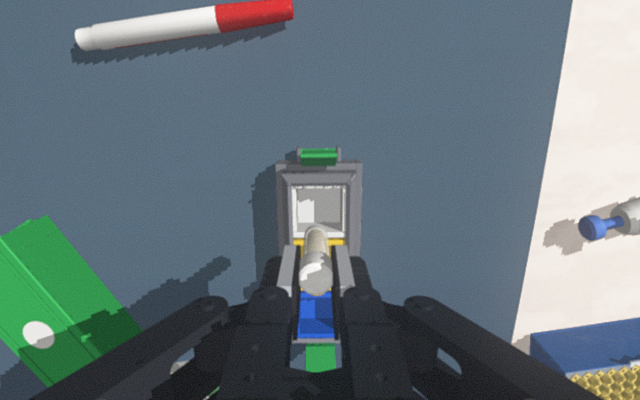

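White is held upright in line with the white pocket, which is centred near (318,210). Lower and release.

Emit:
play_rows:
  plan:
    - {"tx":0,"ty":0.02,"tz":0.9,"ax":0,"ay":0,"az":0}
    - {"tx":0,"ty":0,"tz":0.7,"ax":0,"ay":0,"az":0}
    - {"tx":0,"ty":0,"tz":0.5,"ax":0,"ay":0,"az":0}
    - {"tx":0,"ty":0,"tz":0.22,"ax":0,"ay":0,"az":0}
    - {"tx":0,"ty":0,"tz":0,"ax":0,"ay":0,"az":0}
    - {"tx":0,"ty":0,"tz":0,"ax":0,"ay":0,"az":0}

```text
clock: 13.55
tcp_pos: [0.5142, 0.2133, 0.0565]
tcp_rot: [0.002, 3.14, 0.001]
wrist_force: [-0.0, 0.7, -0.1]
gripper_width: 0.0136
finger_force: 24.6
```

Emit:
play_rows:
  plan:
    - {"tx":0,"ty":0,"tz":0,"ax":0,"ay":0,"az":0}
    - {"tx":0,"ty":0,"tz":0,"ax":0,"ay":0,"az":0}
    - {"tx":0,"ty":0,"tz":0,"ax":0,"ay":0,"az":0}
    - {"tx":0,"ty":0,"tz":0,"ax":0,"ay":0,"az":0}
    - {"tx":0,"ty":0,"tz":-0.6,"ax":0,"ay":0,"az":0}
    - {"tx":0,"ty":0,"tz":-1,"ax":0,"ay":0,"az":0}
    - {"tx":0,"ty":0,"tz":-1,"ax":0,"ay":0,"az":0}
  hand: 0.5

```text
clock: 14.25
tcp_pos: [0.5124, 0.2133, 0.1336]
tcp_rot: [-0.001, -3.14, 0.001]
wrist_force: [0.1, -0.0, -0.5]
gripper_width: 0.0428
finger_force: 0.0
```

Emit:
play_rows:
  plan:
    - {"tx":0.161,"ty":-0.994,"tz":0,"ax":0,"ay":0,"az":0}
    - {"tx":0.161,"ty":-0.994,"tz":0,"ax":0,"ay":0,"az":0}
    - {"tx":0.161,"ty":-0.994,"tz":0,"ax":0,"ay":0,"az":0}
    - {"tx":0.161,"ty":-0.994,"tz":0,"ax":0,"ay":0,"az":0}
    - {"tx":0.161,"ty":-0.994,"tz":0,"ax":0,"ay":0,"az":0}
    - {"tx":0.161,"ty":-0.994,"tz":0,"ax":0,"ay":0,"az":0}
    - {"tx":0.161,"ty":-0.994,"tz":0,"ax":0,"ay":0,"az":0}
    - {"tx":0.161,"ty":-0.994,"tz":0,"ax":0,"ay":0,"az":0}
    - {"tx":0.161,"ty":-0.994,"tz":0,"ax":0,"ay":0,"az":0}
    - {"tx":0.161,"ty":-0.994,"tz":0,"ax":0,"ay":0,"az":0}
    - {"tx":0.161,"ty":-0.994,"tz":0,"ax":0,"ay":0,"az":0}
    - {"tx":0.161,"ty":-0.994,"tz":0,"ax":0,"ay":0,"az":0}

```text
clock: 15.45
tcp_pos: [0.4547, -0.1455, 0.1335]
tcp_rot: [0.001, 3.141, -0.0]
wrist_force: [-0.6, -0.4, -0.1]
gripper_width: 0.0428
finger_force: 0.0
```

Emit:
play_rows:
  plan:
    - {"tx":0.161,"ty":-0.994,"tz":0,"ax":0,"ay":0,"az":0}
    - {"tx":0.161,"ty":-0.994,"tz":0,"ax":0,"ay":0,"az":0}
    - {"tx":0.161,"ty":-0.994,"tz":0,"ax":0,"ay":0,"az":0}
    - {"tx":0.161,"ty":-0.994,"tz":0,"ax":0,"ay":0,"az":0}
    - {"tx":0.161,"ty":-0.994,"tz":0,"ax":0,"ay":0,"az":0}
    - {"tx":0,"ty":0,"tz":0,"ax":0,"ay":0,"az":0}
    - {"tx":0,"ty":0,"tz":0,"ax":0,"ay":0,"az":0}

```text
clock: 16.15
tcp_pos: [0.4305, -0.2936, 0.1333]
tcp_rot: [-0.003, -3.141, -0.001]
wrist_force: [-0.5, 1.0, -0.2]
gripper_width: 0.0428
finger_force: 0.0
```

```bash
python3 - <<'E'
from h import *
c=snap("wrist","pics/w6.png"); s=sensors.state();print(s["tcp_pos"],s["tcp_rot"],s["gripper_width"],s["finger_force"])
im=c["img"].astype(int); u=proj(c,(.4295,-.294,.049)); print(u)
x0,y0=(u-40).astype(int); w=im[y0:y0+80,x0:x0+80]
m=((w[:,:,2]-w[:,:,0]>60)).astype(np.uint8)
for st in cv2.connectedComponentsWithStats(m)[2][1:]: 
    if st[4]>20: print(st+np.array([x0,y0,0,0,0]), pix2(c,st[0]+x0+st[2]/2-.5,st[1]+y0+st[3]-12,.049))
E
```

```text
[ 0.43046094 -0.29281725  0.13320144] [-1.28230464e-03 -3.14100541e+00 -1.63715226e-03] 0.04274752325340348 0.0
[314.6460224  211.51270986]
[305 201  21  21 350] [ 0.42849614 -0.29377591  0.049     ]
```

Emit:
play_rows:
  plan:
    - {"tx":0.03,"ty":0,"tz":1,"ax":0,"ay":0,"az":0}
    - {"tx":0,"ty":0,"tz":0.9,"ax":0,"ay":0,"az":0}
    - {"tx":0,"ty":0,"tz":0.6,"ax":0,"ay":0,"az":0}
    - {"tx":0,"ty":0,"tz":0.38,"ax":0,"ay":0,"az":0}
    - {"tx":0,"ty":0,"tz":0,"ax":0,"ay":0,"az":0}

```text
clock: 16.7
tcp_pos: [0.4288, -0.2914, 0.0455]
tcp_rot: [0.001, -3.139, -0.004]
wrist_force: [-0.5, 0.2, 0.2]
gripper_width: 0.0429
finger_force: 0.0
```

Emit:
play_rows:
  plan:
    - {"tx":0,"ty":0,"tz":0,"ax":0,"ay":0,"az":0}
    - {"tx":0,"ty":0,"tz":0,"ax":0,"ay":0,"az":0}
    - {"tx":0,"ty":0,"tz":0,"ax":0,"ay":0,"az":0}
    - {"tx":0,"ty":0,"tz":0,"ax":0,"ay":0,"az":0}
    - {"tx":0,"ty":0,"tz":0,"ax":0,"ay":0,"az":0}
    - {"tx":0,"ty":0,"tz":-0.6,"ax":0,"ay":0,"az":0}
    - {"tx":0,"ty":0,"tz":-1,"ax":0,"ay":0,"az":0}
    - {"tx":0,"ty":0,"tz":-1,"ax":0,"ay":0,"az":0}
    - {"tx":0,"ty":0,"tz":-1,"ax":0,"ay":0,"az":0}
  hand: 0
  newtons: 25

```text
clock: 17.6
tcp_pos: [0.4294, -0.2932, 0.1558]
tcp_rot: [-0.001, -3.141, -0.001]
wrist_force: [1.0, -0.9, -0.5]
gripper_width: 0.0133
finger_force: 24.5
```

Emit:
play_rows:
  plan:
    - {"tx":-0.317,"ty":0.992,"tz":0,"ax":0,"ay":0,"az":0}
    - {"tx":-0.317,"ty":0.992,"tz":0,"ax":0,"ay":0,"az":0}
    - {"tx":-0.317,"ty":0.992,"tz":0,"ax":0,"ay":0,"az":0}
    - {"tx":-0.317,"ty":0.992,"tz":0,"ax":0,"ay":0,"az":0}
    - {"tx":-0.317,"ty":0.992,"tz":0,"ax":0,"ay":0,"az":0}
    - {"tx":-0.317,"ty":0.992,"tz":0,"ax":0,"ay":0,"az":0}
    - {"tx":-0.317,"ty":0.992,"tz":0,"ax":0,"ay":0,"az":0}
    - {"tx":-0.317,"ty":0.992,"tz":0,"ax":0,"ay":0,"az":0}
    - {"tx":-0.317,"ty":0.992,"tz":0,"ax":0,"ay":0,"az":0}
    - {"tx":-0.317,"ty":0.992,"tz":0,"ax":0,"ay":0,"az":0}
    - {"tx":-0.317,"ty":0.992,"tz":0,"ax":0,"ay":0,"az":0}
    - {"tx":-0.317,"ty":0.992,"tz":0,"ax":0,"ay":0,"az":0}

```text
clock: 18.8
tcp_pos: [0.5442, 0.0648, 0.1548]
tcp_rot: [-0.001, -3.141, 0.0]
wrist_force: [1.3, -0.3, 0.4]
gripper_width: 0.0135
finger_force: 24.5
```

Emit:
play_rows:
  plan:
    - {"tx":-0.317,"ty":0.992,"tz":0,"ax":0,"ay":0,"az":0}
    - {"tx":-0.317,"ty":0.992,"tz":0,"ax":0,"ay":0,"az":0}
    - {"tx":-0.317,"ty":0.992,"tz":0,"ax":0,"ay":0,"az":0}
    - {"tx":-0.317,"ty":0.992,"tz":0,"ax":0,"ay":0,"az":0}
    - {"tx":-0.317,"ty":0.992,"tz":0,"ax":0,"ay":0,"az":0}
    - {"tx":0,"ty":0,"tz":0,"ax":0,"ay":0,"az":0}
    - {"tx":0,"ty":0,"tz":0,"ax":0,"ay":0,"az":0}

```text
clock: 19.5
tcp_pos: [0.5915, 0.2127, 0.1545]
tcp_rot: [0.001, -3.141, 0.001]
wrist_force: [0.4, -0.6, -0.7]
gripper_width: 0.0132
finger_force: 24.5
```

```bash
python3 - <<'E'
from h import *
c=snap("wrist","pics/w7.png"); s=sensors.state();print(s["tcp_pos"],s["tcp_rot"],s["gripper_width"],s["finger_force"],c["eye"])
E
```

```text
[0.59126686 0.21199893 0.15450214] [-7.95015245e-04 -3.14029568e+00  1.36263338e-03] 0.013344107853272263 24.53125298023224 [0.51794518 0.21267801 0.28007629]
```

View pics/w7.png

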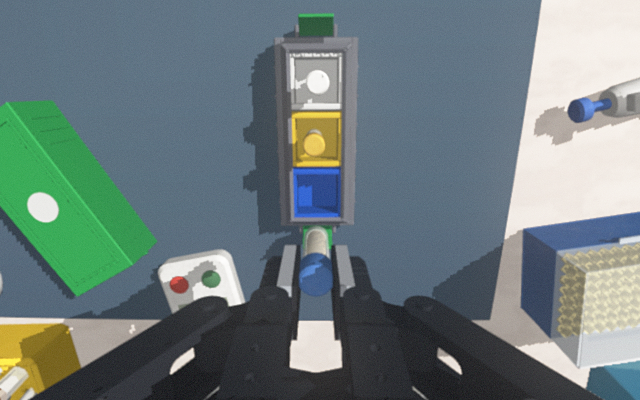

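The white and yellow vials stand in their own pockets at (318,82) and (314,144). Blue is held upright over its pocket, centred at (316,194). The lid mark is at (42,207), with its bottom edge running (52,101) to (155,240). Placing blue.

Emit:
play_rows:
  plan:
    - {"tx":0,"ty":0,"tz":1,"ax":0,"ay":0,"az":0}
    - {"tx":0,"ty":0,"tz":1,"ax":0,"ay":0,"az":0}
    - {"tx":0,"ty":0,"tz":0.7,"ax":0,"ay":0,"az":0}
    - {"tx":0,"ty":0,"tz":0.4,"ax":0,"ay":0,"az":0}
    - {"tx":0,"ty":0,"tz":0.23,"ax":0,"ay":0,"az":0}
    - {"tx":0,"ty":0,"tz":0,"ax":0,"ay":0,"az":0}
    - {"tx":0,"ty":0,"tz":0,"ax":0,"ay":0,"az":0}

```text
clock: 20.25
tcp_pos: [0.5927, 0.2122, 0.0561]
tcp_rot: [0.002, 3.14, 0.001]
wrist_force: [-0.1, 0.0, -0.1]
gripper_width: 0.0134
finger_force: 24.6
```

Emit:
play_rows:
  plan:
    - {"tx":0,"ty":0,"tz":0,"ax":0,"ay":0,"az":0}
    - {"tx":0,"ty":0,"tz":0,"ax":0,"ay":0,"az":0}
    - {"tx":0,"ty":0,"tz":0,"ax":0,"ay":0,"az":0}
    - {"tx":0,"ty":0,"tz":0,"ax":0,"ay":0,"az":0}
    - {"tx":0,"ty":0,"tz":-0.6,"ax":0,"ay":0,"az":0}
    - {"tx":0,"ty":0,"tz":-1,"ax":0,"ay":0,"az":0}
    - {"tx":0,"ty":0,"tz":-1,"ax":0,"ay":0,"az":0}
    - {"tx":0,"ty":0,"tz":-1,"ax":0,"ay":0,"az":0}
  hand: 0.5

```text
clock: 21.05
tcp_pos: [0.5915, 0.2124, 0.164]
tcp_rot: [-0.001, -3.141, 0.0]
wrist_force: [1.0, 0.1, 0.3]
gripper_width: 0.0428
finger_force: 0.0
```

```bash
python3 - <<'E'
from h import *
c=load("pics/w7.png"); f=lambda u,v,z:pix2(c,u,v,z)[:2]
for n,u,v,z in [("W t",316.5,54,.03),("W b",316.5,109,.03),("Y b",316.5,165,.03),("B b",316,216,.03),("cL",277,39,.019),("cR",357,39,.019),("bL",282,223,.019),("bR",354,223,.019),("mark",42.5,207,.047),("e1",52,101,.003),("e2",155,240,.003),("e3",77,296,.047)]: print(n,f(u,v,z).round(4))
d=f(155,240,.003)-f(52,101,.003);print(np.linalg.norm(d),np.degrees(np.arctan2(d[1],d[0])))
# green mask of w3 and w7 : footprint fit of lid box by silhouette
from scipy.optimize import minimize
def mask(c):
    im=c["img"].astype(int); return ((im[:,:,1]>im[:,:,0]*1.5)&(im[:,:,1]>im[:,:,2]*1.3)&(im[:,:,1]>50)).astype(np.uint8)
sel=[]
for fn,x1 in(("pics/w7.png",170),("pics/w3.png",170),("pics/w5.png",140)):
    cc=load(fn); m=mask(cc); m[:,x1:]=0; sel.append((cc,m))
def sil(cc,x,y,a):
    ca,sa=np.cos(a),np.sin(a); out=np.zeros((400,640),np.uint8)
    P=[(x+i*68*ca/1e3-j*28*sa/1e3,y+i*68*sa/1e3+j*28*ca/1e3,z) for i in(-1,1) for j in(-1,1) for z in(.003,.047)]
    h=cv2.convexHull(np.array([proj(cc,p) for p in P]).astype(np.float32)); cv2.fillConvexPoly(out,(h*16).round().astype(int),1,shift=4); return out
def cost(q):
    t=0
    for cc,m in sel:
        s=sil(cc,q[0]/1e3,q[1]/1e3,q[2]/20); s[:,170:]=0
        if cc is sel[2][0]: s[:,140:]=0; s[300:]=0; mm=m.copy(); mm[300:]=0
        else: mm=m
        t+=(s!=mm).sum()
    return t
r=minimize(cost,[594,18,.8*20*.9],method="Nelder-Mead",options=dict(initial_simplex=[[594,18,13],[600,18,13],[594,24,13],[594,18,16]],maxiter=120))
print(r.x[:2],np.degrees(r.x[2]/20),r.fun,[m.sum() for _,m in sel])
E
```

```text
W t [0.4941 0.2132]
W b [0.5296 0.2133]
Y b [0.5689 0.2134]
B b [0.6079 0.2131]
cL [0.4834 0.1862]
cR [0.4833 0.2409]
bL [0.6177 0.1862]
bR [0.6176 0.2431]
mark [0.5955 0.0188]
e1 [0.5238 0.0089]
e2 [0.6397 0.0751]
e3 [0.6675 0.0294]
0.13343018659845995 29.722725300463477
[595.63392114  18.19497081] 29.98363449958593 2067.0 [np.uint64(17287), np.uint64(17436), np.uint64(14121)]
```

Blue is placed. The silhouette fit puts the lid at (0.5956, 0.0185) with yaw 30°. The case centre is about (0.5505, 0.2132) with yaw near 0. Move over the lid.

Emit:
play_rows:
  plan:
    - {"tx":-0.03,"ty":-0.9,"tz":0,"ax":0,"ay":0,"az":0}
    - {"tx":-0.03,"ty":-0.9,"tz":0,"ax":0,"ay":0,"az":0}
    - {"tx":-0.03,"ty":-0.9,"tz":0,"ax":0,"ay":0,"az":0}
    - {"tx":-0.03,"ty":-0.9,"tz":0,"ax":0,"ay":0,"az":0}
    - {"tx":-0.03,"ty":-0.9,"tz":0,"ax":0,"ay":0,"az":0}
    - {"tx":-0.03,"ty":-0.9,"tz":0,"ax":0,"ay":0,"az":0}
    - {"tx":0,"ty":-0.9,"tz":0,"ax":0,"ay":0,"az":0}
    - {"tx":0,"ty":-0.16,"tz":0,"ax":0,"ay":0,"az":0}
    - {"tx":0,"ty":0,"tz":0,"ax":0,"ay":0,"az":-1}
    - {"tx":0,"ty":0,"tz":0,"ax":0,"ay":0,"az":-1}
    - {"tx":0,"ty":0,"tz":0,"ax":0,"ay":0,"az":-1}
    - {"tx":0,"ty":0,"tz":0,"ax":0,"ay":0,"az":-1}
  hand: 1

```text
clock: 22.25
tcp_pos: [0.597, 0.0194, 0.163]
tcp_rot: [0.506, -3.101, -0.001]
wrist_force: [0.2, 0.4, 0.3]
gripper_width: 0.0857
finger_force: 0.0
```

Emit:
play_rows:
  plan:
    - {"tx":0,"ty":0,"tz":0,"ax":0,"ay":0,"az":-1}
    - {"tx":0,"ty":0,"tz":0,"ax":0,"ay":0,"az":-1}
    - {"tx":0,"ty":0,"tz":0,"ax":0,"ay":0,"az":-0.55}
    - {"tx":0,"ty":0,"tz":0,"ax":0,"ay":0,"az":0}
    - {"tx":0,"ty":0,"tz":0,"ax":0,"ay":0,"az":0}

```text
clock: 22.75
tcp_pos: [0.5971, 0.0192, 0.1631]
tcp_rot: [0.812, -3.035, -0.0]
wrist_force: [-0.5, 0.2, -0.0]
gripper_width: 0.0854
finger_force: 0.0
```

```bash
python3 - <<'E'
from h import *
c=snap("wrist","pics/w8.png"); s=sensors.state();print(s["tcp_pos"],s["gripper_width"],R.from_rotvec(s["tcp_rot"]).as_matrix().round(3))
im=c["img"].copy()
x,y,a=.5956,.0185,np.radians(30)
for z in(.003,.047):
    P=[(x+i*.068*np.cos(a)-j*.028*np.sin(a),y+i*.068*np.sin(a)+j*.028*np.cos(a),z) for i,j in((-1,-1),(-1,1),(1,1),(1,-1))]
    cv2.polylines(im,[np.array([proj(c,p) for p in P]).round().astype(int)],True,(255,0,255))
cv2.imwrite("pics/w8.png",im[:,:,::-1])
E
```

```text
[0.5971078  0.01901781 0.1631075 ] 0.08537533304049552 [[-0.866 -0.5   -0.   ]
 [-0.5    0.866  0.   ]
 [-0.     0.    -1.   ]]
```

View pics/w8.png

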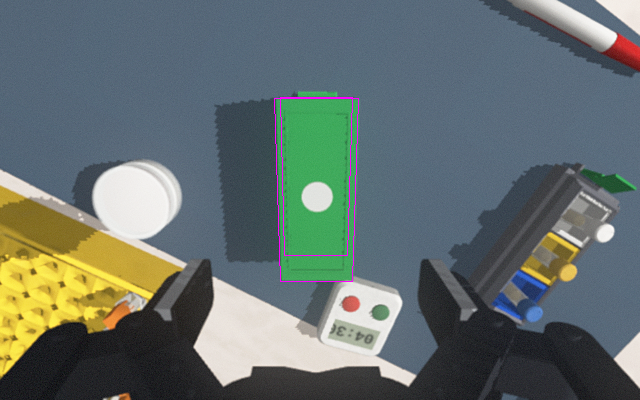

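The lid outline fits the overlay exactly, mark at (317,197), and all three vials stand in their pockets on the right. Descend, grip and lift the lid.

Emit:
play_rows:
  plan:
    - {"tx":0,"ty":0,"tz":1,"ax":0,"ay":0,"az":0}
    - {"tx":0,"ty":0,"tz":1,"ax":0,"ay":0,"az":0}
    - {"tx":0,"ty":0,"tz":1,"ax":0,"ay":0,"az":0}
    - {"tx":0,"ty":0,"tz":0.8,"ax":0,"ay":0,"az":0}
    - {"tx":0,"ty":0,"tz":0.5,"ax":0,"ay":0,"az":0}
    - {"tx":0,"ty":0,"tz":0.13,"ax":0,"ay":0,"az":0}
    - {"tx":0,"ty":0,"tz":0,"ax":0,"ay":0,"az":0}

```text
clock: 23.5
tcp_pos: [0.5971, 0.0186, 0.0301]
tcp_rot: [0.812, -3.034, -0.0]
wrist_force: [-0.5, 0.1, 0.4]
gripper_width: 0.0852
finger_force: 0.0
```

Emit:
play_rows:
  plan:
    - {"tx":0,"ty":0,"tz":0,"ax":0,"ay":0,"az":0}
    - {"tx":0,"ty":0,"tz":0,"ax":0,"ay":0,"az":0}
    - {"tx":0,"ty":0,"tz":0,"ax":0,"ay":0,"az":0}
    - {"tx":0,"ty":0,"tz":0,"ax":0,"ay":0,"az":0}
    - {"tx":0,"ty":0,"tz":0,"ax":0,"ay":0,"az":0}
    - {"tx":0,"ty":0,"tz":0,"ax":0,"ay":0,"az":0}
  hand: 0
  newtons: 35

```text
clock: 24.1
tcp_pos: [0.5986, 0.0185, 0.0319]
tcp_rot: [-0.812, 3.032, -0.001]
wrist_force: [0.2, -0.8, 5.8]
gripper_width: 0.0551
finger_force: 38.6
```

Emit:
play_rows:
  plan:
    - {"tx":0,"ty":0,"tz":-0.5,"ax":0,"ay":0,"az":0}
    - {"tx":0,"ty":0,"tz":-1,"ax":0,"ay":0,"az":0}
    - {"tx":0,"ty":0,"tz":-1,"ax":0,"ay":0,"az":0}
    - {"tx":0,"ty":0,"tz":-1,"ax":0,"ay":0,"az":0}
    - {"tx":0,"ty":0,"tz":-0.5,"ax":0,"ay":0,"az":0.55}
    - {"tx":0,"ty":0,"tz":0,"ax":0,"ay":0,"az":1}
    - {"tx":0,"ty":0,"tz":0,"ax":0,"ay":0,"az":1}
    - {"tx":0,"ty":0,"tz":0,"ax":0,"ay":0,"az":1}
    - {"tx":0,"ty":0,"tz":0,"ax":0,"ay":0,"az":1}
    - {"tx":0,"ty":0,"tz":0,"ax":0,"ay":0,"az":1}
    - {"tx":0,"ty":0,"tz":0,"ax":0,"ay":0,"az":1}
    - {"tx":0,"ty":0,"tz":0,"ax":0,"ay":0,"az":0}

```text
clock: 25.3
tcp_pos: [0.5968, 0.0186, 0.1507]
tcp_rot: [-0.001, -3.141, 0.0]
wrist_force: [-0.4, -0.5, -0.7]
gripper_width: 0.0557
finger_force: 37.9
```

Emit:
play_rows:
  plan:
    - {"tx":0.18,"ty":0.75,"tz":0,"ax":0,"ay":0,"az":0}
    - {"tx":0.18,"ty":0.75,"tz":0,"ax":0,"ay":0,"az":0}
    - {"tx":0.18,"ty":0.75,"tz":0,"ax":0,"ay":0,"az":0}
    - {"tx":0.18,"ty":0.75,"tz":0,"ax":0,"ay":0,"az":0}
    - {"tx":0.18,"ty":0.75,"tz":0,"ax":0,"ay":0,"az":0}
    - {"tx":0.18,"ty":0.75,"tz":0,"ax":0,"ay":0,"az":0}
    - {"tx":0.18,"ty":0.75,"tz":0,"ax":0,"ay":0,"az":0}
    - {"tx":0.18,"ty":0.75,"tz":0,"ax":0,"ay":0,"az":0}
    - {"tx":0.08,"ty":0.49,"tz":0,"ax":0,"ay":0,"az":0}
    - {"tx":0,"ty":0,"tz":0,"ax":0,"ay":0,"az":0}
    - {"tx":0,"ty":0,"tz":0,"ax":0,"ay":0,"az":0}

```text
clock: 26.4
tcp_pos: [0.5517, 0.2132, 0.1503]
tcp_rot: [-0.001, 3.141, -0.001]
wrist_force: [-0.3, 1.2, -1.3]
gripper_width: 0.0557
finger_force: 37.9
```

```bash
python3 - <<'E'
from h import *
c=snap("wrist","pics/w9.png"); s=sensors.state();t=s["tcp_pos"];print(t,s["gripper_width"],s["finger_force"],R.from_rotvec(s["tcp_rot"]).as_matrix().round(3))
im=c["img"].copy()
zl=t[2]-.0285
for z in(zl,zl+.044):
    P=[(t[0]+i*.068,t[1]+j*.028,z) for i,j in((-1,-1),(-1,1),(1,1),(1,-1))]
    q=np.array([proj(c,p) for p in P]);print(q.round(1).tolist());cv2.polylines(im,[q.round().astype(int)],True,(255,0,255))
for z,a,b in((.019,.069,.029),(.033,.060,.020)):
    P=[(.5505+i*a,.2132+j*b,z) for i,j in((-1,-1),(-1,1),(1,1),(1,-1))]
    q=np.array([proj(c,p) for p in P]);cv2.polylines(im,[q.round().astype(int)],True,(255,255,0))
cv2.imwrite("pics/w9.png",cv2.resize(im[50:390,160:480,::-1],None,fx=1.75,fy=1.75,interpolation=cv2.INTER_CUBIC))
E
```

```text
[0.55179997 0.21279829 0.15026379] 0.055190399844221215 37.887522876262665 [[-1.     0.     0.   ]
 [ 0.     1.    -0.001]
 [-0.    -0.001 -1.   ]]
[[248.7, 105.2], [380.8, 105.3], [366.6, 366.6], [262.7, 366.5]]
[[222.4, 110.9], [406.4, 111.1], [380.6, 443.3], [248.1, 443.1]]
```

View pics/w9.png

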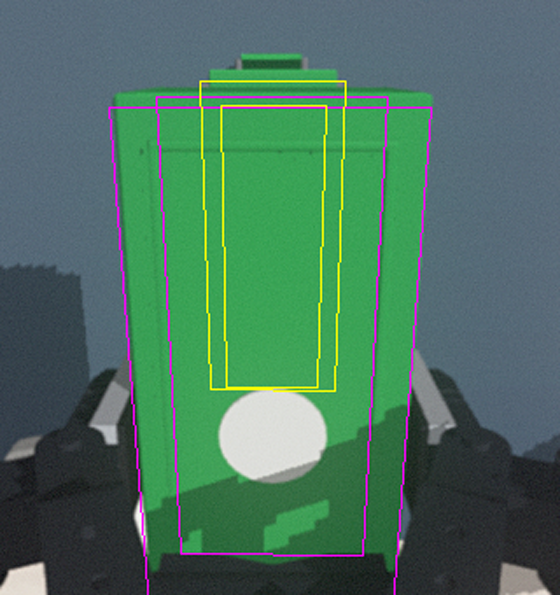

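The lid is held level and square. Its front edge sits about 7 px above the overlay and the mark is at crop (272,437), so the lid is a little nearer the base than the TCP. I'll quantify that.

```bash
python3 - <<'E'
from h import *
c=load("pics/w9.png"); o=lambda u,v:((u+.5)/1.75-.5+160,(v+.5)/1.75-.5+50)
t=np.array([.5513,.2130,.1503]); z=t[2]-.0285+.044
print("mark",pix2(c,*o(272.5,437),z)[:2])
for p in [(113,95),(432,95)]: print(pix2(c,*o(*p),z)[:2])
print("lipfront",[pix2(c,*o(*p),z-.044)[:2].round(4) for p in((210,70),(337,70))])
d=load("pics/w8.png")
print("mark pick",pix2(d,317,197,.047)[:2], "expected clip front world now", pix2(c,*o(272,55),.042)[:2])
E
```

```text
mark [0.54946431 0.21320895]
[0.4817923  0.18553838]
[0.48173039 0.24070827]
lipfront [array([0.4775, 0.1982]), array([0.4775, 0.2285])]
mark pick [0.59567529 0.01944868] expected clip front world now [0.472099   0.21289658]
```

Emit:
play_rows:
  plan:
    - {"tx":-0.03,"ty":0,"tz":0.7,"ax":0,"ay":0,"az":0}
    - {"tx":0,"ty":0,"tz":0.7,"ax":0,"ay":0,"az":0}
    - {"tx":0,"ty":0,"tz":0.7,"ax":0,"ay":0,"az":0}
    - {"tx":0,"ty":0,"tz":0.5,"ax":0,"ay":0,"az":0}
    - {"tx":0,"ty":0,"tz":0.15,"ax":0,"ay":0,"az":0}
    - {"tx":0,"ty":0,"tz":0.1,"ax":0,"ay":0,"az":0}
    - {"tx":0,"ty":0,"tz":0.1,"ax":0,"ay":0,"az":0}
    - {"tx":0,"ty":0,"tz":0.05,"ax":0,"ay":0,"az":0}
    - {"tx":0,"ty":0,"tz":0,"ax":0,"ay":0,"az":0}

```text
clock: 27.35
tcp_pos: [0.5531, 0.2135, 0.0608]
tcp_rot: [0.001, 3.141, 0.0]
wrist_force: [0.0, 0.3, -1.7]
gripper_width: 0.0552
finger_force: 37.9
```

Emit:
play_rows:
  plan:
    - {"tx":0,"ty":0,"tz":0.08,"ax":0,"ay":0,"az":0}
    - {"tx":0,"ty":0,"tz":0.06,"ax":0,"ay":0,"az":0}
    - {"tx":0,"ty":0,"tz":0,"ax":0,"ay":0,"az":0}

```text
clock: 27.65
tcp_pos: [0.5533, 0.2136, 0.0567]
tcp_rot: [0.001, 3.14, 0.001]
wrist_force: [-0.5, 0.1, 4.2]
gripper_width: 0.0553
finger_force: 38.5
```

Contact with the hooks came at the expected height (4 N). Release, rise, close the fingers.

Emit:
play_rows:
  plan:
    - {"tx":0,"ty":0,"tz":0,"ax":0,"ay":0,"az":0}
    - {"tx":0,"ty":0,"tz":0,"ax":0,"ay":0,"az":0}
    - {"tx":0,"ty":0,"tz":0,"ax":0,"ay":0,"az":0}
    - {"tx":0,"ty":0,"tz":0,"ax":0,"ay":0,"az":0}
    - {"tx":0,"ty":0,"tz":0,"ax":0,"ay":0,"az":0}
    - {"tx":0,"ty":0,"tz":-0.6,"ax":0,"ay":0,"az":0}
    - {"tx":0,"ty":0,"tz":-0.8,"ax":0,"ay":0,"az":0}
    - {"tx":0,"ty":0,"tz":-0.8,"ax":0,"ay":0,"az":0}
    - {"tx":0.06,"ty":0,"tz":-0.3,"ax":0,"ay":0,"az":0}
  hand: 1

```text
clock: 28.55
tcp_pos: [0.5526, 0.2138, 0.1336]
tcp_rot: [0.001, 3.137, 0.002]
wrist_force: [0.1, 0.1, -0.2]
gripper_width: 0.0852
finger_force: 0.0
```

Emit:
play_rows:
  plan:
    - {"tx":0,"ty":0,"tz":0,"ax":0,"ay":0,"az":0}
    - {"tx":0,"ty":0,"tz":0,"ax":0,"ay":0,"az":0}
    - {"tx":0,"ty":0,"tz":0,"ax":0,"ay":0,"az":0}
    - {"tx":0,"ty":0,"tz":0,"ax":0,"ay":0,"az":0}
    - {"tx":0,"ty":0,"tz":0,"ax":0,"ay":0,"az":0}
    - {"tx":0,"ty":0,"tz":0,"ax":0,"ay":0,"az":0}
    - {"tx":0,"ty":0,"tz":0,"ax":0,"ay":0,"az":0}
    - {"tx":0,"ty":0,"tz":0,"ax":0,"ay":0,"az":0}
  hand: 0
  newtons: 30

```text
clock: 29.35
tcp_pos: [0.5508, 0.2133, 0.1309]
tcp_rot: [-0.001, -3.142, 0.0]
wrist_force: [-0.3, 0.0, -0.0]
gripper_width: 0.0001
finger_force: 0.0
```

```bash
python3 - <<'E'
from h import *
c=snap("wrist","pics/w10.png"); s=sensors.state();print(s["tcp_pos"],s["gripper_width"])
im=c["img"].astype(int); m=((im.min(2)>150)&(im.max(2)-im.min(2)<40)).astype(np.uint8)
n,l,st,ce=cv2.connectedComponentsWithStats(m)
for s_,q in zip(st[1:],ce[1:]):
    if s_[4]>200: print(s_,q.round(1),pix2(c,*q,.074)[:2].round(4))
g=((im[:,:,1]>im[:,:,0]*1.5)&(im[:,:,1]>im[:,:,2]*1.3)&(im[:,:,1]>50))
for r in range(60,330,20):
    x=np.flatnonzero(g[r]); 
    if len(x): print(r,x.min(),x.max(),pix2(c,x.min(),r,.074)[:2].round(4),pix2(c,x.max(),r,.074)[:2].round(4))
E
```

```text
[0.55080146 0.2133295  0.13100352] -8.974996322170563e-05
[  501     0   139   357 27936] [582.3 154.5] [0.5084 0.355 ]
[623 141  17  32 318] [633.4 155.2] [0.5086 0.3837]
[ 297  210   39   36 1136] [315.9 227.9] [0.5499 0.2136]
[ 566  303   74   97 3036] [614.7 363.6] [0.6459 0.4094]
[189 347  27  25 232] [203.  357.6] [0.6383 0.1421]
[  0 371  75   9 225] [ 38.8 374. ] [0.654  0.0308]
80 296 332 [0.4719 0.2038] [0.4719 0.2215]
100 291 340 [0.4814 0.2011] [0.4814 0.2256]
120 262 370 [0.4912 0.1862] [0.4912 0.241 ]
140 263 369 [0.5013 0.1863] [0.5013 0.2409]
160 264 368 [0.5118 0.1864] [0.5118 0.2409]
180 265 367 [0.5226 0.1865] [0.5226 0.2408]
200 265 366 [0.5337 0.186 ] [0.5337 0.2407]
220 266 365 [0.5453 0.1861] [0.5453 0.2407]
240 267 365 [0.5572 0.1862] [0.5572 0.2412]
260 268 364 [0.5696 0.1862] [0.5696 0.2411]
280 269 363 [0.5825 0.1863] [0.5825 0.2411]
300 361 362 [0.596  0.2404] [0.596 0.241]
```

The lid is centred at (0.5499, 0.2136), square and level. Press on the mark.

Emit:
play_rows:
  plan:
    - {"tx":0,"ty":0,"tz":0.7,"ax":0,"ay":0,"az":0}
    - {"tx":0,"ty":0,"tz":0.5,"ax":0,"ay":0,"az":0}
    - {"tx":0,"ty":0,"tz":0.15,"ax":0,"ay":0,"az":0}
    - {"tx":0,"ty":0,"tz":0.1,"ax":0,"ay":0,"az":0}
    - {"tx":0,"ty":0,"tz":0.1,"ax":0,"ay":0,"az":0}
    - {"tx":0,"ty":0,"tz":0,"ax":0,"ay":0,"az":0}

```text
clock: 30.0
tcp_pos: [0.5509, 0.2134, 0.0845]
tcp_rot: [0.001, 3.141, 0.0]
wrist_force: [-0.5, -0.9, 1.3]
gripper_width: -0.0001
finger_force: 0.0
```

Emit:
play_rows:
  plan:
    - {"tx":0,"ty":0,"tz":0.1,"ax":0,"ay":0,"az":0}
    - {"tx":0,"ty":0,"tz":0.1,"ax":0,"ay":0,"az":0}
    - {"tx":0,"ty":0,"tz":0,"ax":0,"ay":0,"az":0}

```text
clock: 30.3
tcp_pos: [0.552, 0.2136, 0.0801]
tcp_rot: [0.001, 3.139, 0.001]
wrist_force: [-1.5, 0.1, 8.3]
gripper_width: -0.0
finger_force: 3.8
```

Emit:
play_rows:
  plan:
    - {"tx":0,"ty":0,"tz":0.1,"ax":0,"ay":0,"az":0}
    - {"tx":0,"ty":0,"tz":0.1,"ax":0,"ay":0,"az":0}
    - {"tx":0,"ty":0,"tz":0,"ax":0,"ay":0,"az":0}

```text
clock: 30.6
tcp_pos: [0.552, 0.2136, 0.0799]
tcp_rot: [0.001, 3.138, 0.0]
wrist_force: [-13.2, -4.4, 39.8]
gripper_width: -0.0002
finger_force: 20.1
```

A rigid stop at the home height (tips at 0.063 m). Lift away and check.

Emit:
play_rows:
  plan:
    - {"tx":0,"ty":0,"tz":-0.3,"ax":0,"ay":0,"az":0}
    - {"tx":0,"ty":0,"tz":-0.8,"ax":0,"ay":0,"az":0}
    - {"tx":0,"ty":0,"tz":-0.8,"ax":0,"ay":0,"az":0}
    - {"tx":0,"ty":0,"tz":0,"ax":0,"ay":0,"az":0}
    - {"tx":0,"ty":0,"tz":0,"ax":0,"ay":0,"az":0}
    - {"tx":0,"ty":0,"tz":0,"ax":0,"ay":0,"az":0}

```text
clock: 31.2
tcp_pos: [0.5497, 0.213, 0.1281]
tcp_rot: [-0.001, -3.139, 0.001]
wrist_force: [0.1, -0.8, 0.2]
gripper_width: -0.0001
finger_force: 0.0
```

```bash
python3 - <<'E'
from h import *
c=snap("wrist","pics/w11.png"); s=sensors.state();print(s["tcp_pos"],s["wrist_force"])
im=c["img"].astype(int); m=((im.min(2)>150)&(im.max(2)-im.min(2)<40)).astype(np.uint8)
n,l,st,ce=cv2.connectedComponentsWithStats(m)
for s_,q in zip(st[1:],ce[1:]):
    if 800<s_[4]<2000: print(s_,q.round(1),pix2(c,*q,.063)[:2].round(4))
g=((im[:,:,1]>im[:,:,0]*1.5)&(im[:,:,1]>im[:,:,2]*1.3)&(im[:,:,1]>50))
for r in range(80,300,10):
    x=np.flatnonzero(g[r]); 
    if len(x):
        w=lambda z:pix2(c,x.max()+.5,r,z)[1]-pix2(c,x.min()-.5,r,z)[1]
        print(r,x.min(),x.max(),[round(w(z)*1e3,1) for z in(.063,.074)])
E
```

```text
[0.54956556 0.21299271 0.12785428] [ 0.59087814 -0.3977607  -0.0423411 ]
[ 298  206   38   36 1084] [316.8 223.7] [0.5493 0.2138]
90 297 333 [np.float64(19.2), np.float64(18.1)]
100 293 339 [np.float64(24.5), np.float64(23.1)]
110 264 369 [np.float64(55.8), np.float64(52.6)]
120 264 368 [np.float64(55.7), np.float64(52.5)]
130 265 368 [np.float64(55.6), np.float64(52.4)]
140 265 368 [np.float64(56.0), np.float64(52.8)]
150 266 367 [np.float64(55.4), np.float64(52.2)]
160 266 367 [np.float64(55.8), np.float64(52.6)]
170 266 367 [np.float64(56.3), np.float64(53.0)]
180 267 366 [np.float64(55.6), np.float64(52.4)]
190 267 366 [np.float64(56.1), np.float64(52.9)]
200 268 365 [np.float64(55.4), np.float64(52.2)]
210 268 365 [np.float64(55.9), np.float64(52.7)]
220 269 365 [np.float64(55.8), np.float64(52.6)]
230 269 364 [np.float64(55.7), np.float64(52.5)]
240 270 364 [np.float64(55.7), np.float64(52.5)]
250 270 364 [np.float64(56.2), np.float64(52.9)]
260 271 363 [np.float64(55.5), np.float64(52.3)]
270 271 363 [np.float64(56.0), np.float64(52.8)]
280 272 363 [np.float64(56.0), np.float64(52.7)]
290 272 362 [np.float64(55.9), np.float64(52.7)]
```

The lid's width matches 56 mm at a top height of 63 mm along its whole length, so it is home and level. Handing in.

```bash
python3 -c "
from plant import robot
print(robot.sign_off())"
```

```text
the job is handed in; nothing more can be done
None
```

The job is handed in: all three vials stand in the pockets of their cap colours, the lid reads fully home and level, and I never moved the arm near the black vial; the hand-in returned no verdict.

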